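# Line up the microscope objectives by height

## Task

Put the four microscope objectives away in the row of black cups in order of height, one to a cup: the shortest in the cup next to the green post, then taller and taller, the tallest in the cup farthest from the green post. Keep every objective upright the whole time and leave each standing flat on the floor of its cup, inside the rim; do not disturb the amber bottle.

Things in the scene. Friction and masses are not known exactly. Their poses are not given: they have to be found in the camera images.
- objective_red: Loose microscope objective standing upright on the bench, the shortest of the four: a bright steel barrel 28 mm in diameter and 34 mm tall in all, with a red ring around the shoulder at the top (the red shows from above around a dark nose 13 mm across and 5 mm high) and a black foot. The straight barrel, the part to grip, runs from the foot to 29 mm up. 0.08 to 0.17 kg. Origin: centre of its underside; z up along the barrel.
- objective_yellow: Loose microscope objective standing upright on the bench, the second shortest of the four: a bright steel barrel 28 mm in diameter and 44 mm tall in all, with a yellow ring around the shoulder at the top (the yellow shows from above around a dark nose 13 mm across and 5 mm high) and a black foot. The straight barrel, the part to grip, runs from the foot to 39 mm up. 0.08 to 0.17 kg. Origin: centre of its underside; z up along the barrel.
- objective_blue: Loose microscope objective standing upright on the bench, the second tallest of the four: a bright steel barrel 28 mm in diameter and 54 mm tall in all, with a blue ring around the shoulder at the top (the blue shows from above around a dark nose 13 mm across and 5 mm high) and a black foot. The straight barrel, the part to grip, runs from the foot to 49 mm up. 0.08 to 0.17 kg. Origin: centre of its underside; z up along the barrel.
- objective_white: Loose microscope objective standing upright on the bench, the tallest of the four: a bright steel barrel 28 mm in diameter and 64 mm tall in all, with a white ring around the shoulder at the top (the white shows from above around a dark nose 13 mm across and 5 mm high) and a black foot. The straight barrel, the part to grip, runs from the foot to 59 mm up. 0.08 to 0.17 kg. Origin: centre of its underside; z up along the barrel.
- seat_a: One of four identical black cups with a grey floor, fixed in a straight row on an aluminium rail (66 mm wide, top 10 mm above the bench), 62 mm from centre to centre. Which of the four it is in the row differs from start to start. Round, open at the top: outside 54 mm across, inside 46 mm across, 8 mm high, inner floor 5 mm above its origin (so 15 mm above the bench). Origin: centre of its underside, on the rail's top; z up.
- seat_b: One of four identical black cups with a grey floor, fixed in a straight row on an aluminium rail (66 mm wide, top 10 mm above the bench), 62 mm from centre to centre. Which of the four it is in the row differs from start to start. Round, open at the top: outside 54 mm across, inside 46 mm across, 8 mm high, inner floor 5 mm above its origin (so 15 mm above the bench). Origin: centre of its underside, on the rail's top; z up.
- seat_c: One of four identical black cups with a grey floor, fixed in a straight row on an aluminium rail (66 mm wide, top 10 mm above the bench), 62 mm from centre to centre. Which of the four it is in the row differs from start to start. Round, open at the top: outside 54 mm across, inside 46 mm across, 8 mm high, inner floor 5 mm above its origin (so 15 mm above the bench). Origin: centre of its underside, on the rail's top; z up.
- seat_d: One of four identical black cups with a grey floor, fixed in a straight row on an aluminium rail (66 mm wide, top 10 mm above the bench), 62 mm from centre to centre. Which of the four it is in the row differs from start to start. Round, open at the top: outside 54 mm across, inside 46 mm across, 8 mm high, inner floor 5 mm above its origin (so 15 mm above the bench). Origin: centre of its underside, on the rail's top; z up.
- green_post: Fixed green post, 20 mm across and 25 mm high, standing on the rail in line with the cups, at one end of the row (which end differs from start to start), 57 mm from the centre of the nearest cup. A like post in grey stands at the other end. Origin: centre of its underside, on the rail's top.
- amber_bottle: Small closed amber bottle with a black cap, 34 mm across and 62 mm high, standing loose on the bench beside the work, to be left alone. Origin: centre of its underside; z up.

How it is judged:
By the outcome, as a careful person would: the job done as asked, in the order asked, and still so for the second after the job is handed in, with the robot touching nothing.
It also fails if it takes over 104 s, if anything falls off the work surface, if the arm or the gripper's body presses on something with over 40 N, if the wrist force passes 120 N, or if a joint passes its speed limit or range.

## Robot

A 6-joint arm with a two-finger parallel gripper is mounted at the origin on the work surface. World frame = base frame: x ahead of the robot, y to its left, z up, the work surface at z = 0. Lengths are in m, angles in rad, forces in N, time in s.
With the tool pointing down it reaches from about 0.4 to 0.825 m from the base axis. Payload 7 kg.
Tool frame: the origin (TCP) lies between the finger pads; the fingertips stand 19 mm ahead of it and the grasp point (between the pads) is the TCP; x points along the fingers, y is the direction in which the jaws open and shut, and the axes are right-handed (so a half turn about x gives the same grasp; the last joint's range is limited). The gripper opens to 88 mm and grips with 3 to 60 N. Pads are 19 mm wide; open, the fingers measure 130 mm over their backs; the gripper's body (78 mm by 193 mm) begins 47 mm behind the grasp point.
Start: joints at [1.534, 0.359, 0.012, 0, -1.224, -0.288], TCP at [0.215, 0.64, 0.246] pointing down, gripper open.
Joint ranges: [-3.07, 3.07], [-1.43, 2.12], [-1.02, 1.25], [-3.03, 1.67], [-3.05, -0], [-3.03, 3.03]. Speed limits (rad/s): [2.39, 2.39, 3.01, 3.14, 3.14, 3.14].

## Interface

Orientations are given as a unit quaternion [w, x, y, z].
In Python, from cell import r gives the robot as it stands.
- The arm moves only by the tool step_arm, never from a script. Its argument "targets" is a list of rows, each a list of 7 numbers: the shift along the world's x, y, z in cm, then the turn, a rotation vector about the world's x, y, z in rad, then the finger opening in cm, from 0 to 8.76. A call has 1 to 20 rows; each row is the pose to reach, as a shift and turn from the pose commanded when the call began; what a row does not reach only later rows make up. A row lasts 1/10 s, in which the tool goes at most 50 mm and 8.59 degrees, less where a joint would pass 70% of its speed; a pose out of reach is approached as far as the arm can. A call with a gripper value outside its range is refused whole. The fingers move at their own pace and stop on an object; "newtons" is the grip in N (left out, the last holds). Time passes only in rows, so rows that repeat a pose let the fingers close. It gives the time, the measured TCP pose, the force and the opening at its end, in the units of the state.
- r.read_state(): the state, without advancing time (a new reading comes with each control period).
- r.capture(name): name is "scene" or "top" or "wrist"; returns a dict with "pixels" (420x560x3 uint8, red, green, blue), "depth" (420x560 float32, m along the optical axis (not along the pixel's ray), 0 where there is no reading), "vertical_fov" (degrees; the focal length in pixels is half the picture's height over the tangent of half this angle, whatever the lens; pixels are square), "cx", "cy" (the principal point, pixels), "k1" (the pictures are not rectified: a ray, as slopes to the right and down, at radius r is drawn at 1 + k1 r^2 times it, then the intrinsics apply), "rvec" (rotation vector, rad) and "tvec" (3), from world to camera coordinates, as OpenCV has them. Camera axes: x right, y down, z forward; pixel columns grow to the right and rows downward; lengths in m; the calibration is good to about 2 mm. A picture is of the moment at which its call begins.
- r.hand_in(): hands the job in, once; it reports no verdict.
The state is a dict: "clock": time; "q": joint angles; "qvel": joint speeds; "joint_torque": joint torques, N m; "position": TCP position; "ee_rot": TCP orientation; "ft_force": force on the tool from outside, world axes, zero at the start; "ft_torque": the same for the moment, N m; "finger_gap": finger opening in m.
Only numpy, scipy, OpenCV 4.12 (cv2) and the standard library are available. Lean on these libraries where they do the work, as an engineer would, in place of code of your own. Each camera call takes 0.05 s, during which the arm holds its last target.

## Working session

There is one attempt and no reset: what is moved stays moved. The work goes in short steps, Python scripts to look and compute and a tool call to move; the robot and the scene stay as the last step left them, time stands still between calls to the robot, and variables do not carry over. Pictures are saved under pics/ and viewed, and the job is handed in when it is done.

Besides the shell and the picture viewer there is one more tool, called after ">>>" by a JSON object that holds its "name" and its "arguments", one argument or row to a line. step_arm: Moves the arm, as the interface text tells. Its arguments: {"type":"object","properties":{"targets":{"type":"array"},"newtons":{"type":"number"}},"required":["targets"]}

```bash
ls; mkdir -p pics; python3 - <<'E'
from cell import r
import cv2,numpy as np
s=r.read_state();print({k:np.round(v,3).tolist() for k,v in s.items()})
for n in ("scene","top","wrist"):
    c=r.capture(n);cv2.imwrite(f"pics/{n}0.png",c["pixels"][:,:,::-1]);np.savez(f"{n}0.npz",**c)
    print(n,[(k,np.round(c[k],4)) for k in c if k not in("pixels","depth")])
E
```

```text
pics
{'clock': 0.0, 'q': [1.534, 0.359, 0.011, -0.0, -1.224, -0.288], 'qvel': [-0.002, 0.001, 0.002, -0.001, -0.002, 0.0], 'joint_torque': [-0.002, -58.271, 29.307, 6.998, 0.007, -0.0], 'position': [0.215, 0.639, 0.245], 'ee_rot': [0.114, -0.698, 0.115, 0.698], 'ft_force': [0.258, -0.485, -0.251], 'ft_torque': [0.014, -0.042, -0.021], 'finger_gap': 0.088}
scene [('vertical_fov', np.float64(53.1562)), ('cx', np.float64(275.6859)), ('cy', np.float64(208.9769)), ('k1', np.float64(0.0161)), ('rvec', array([ 1.7067,  1.5887, -0.7899])), ('tvec', array([ 0.0212, -0.2892,  1.2992]))]
top [('vertical_fov', np.float64(57.0253)), ('cx', np.float64(275.6514)), ('cy', np.float64(212.14)), ('k1', np.float64(-0.1052)), ('rvec', array([ 2.1324, -2.0936,  0.2171])), ('tvec', array([-0.0686,  0.5595,  0.916 ]))]
wrist [('vertical_fov', np.float64(66.9417)), ('cx', np.float64(282.1497)), ('cy', np.float64(212.747)), ('k1', np.float64(-0.0171)), ('rvec', array([-1.7291,  2.4098,  0.3266])), ('tvec', array([ 0.6744, -0.0337,  0.3889]))]
```

View pics/scene0.png

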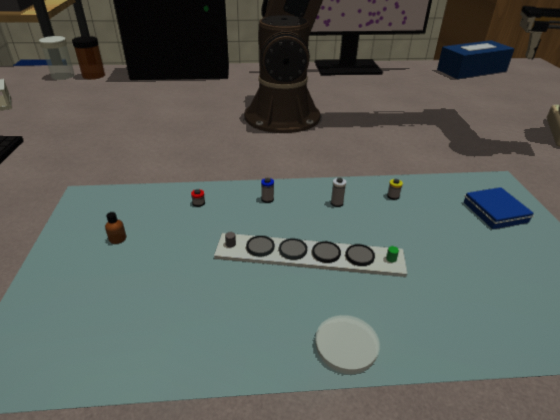

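View pics/top0.png

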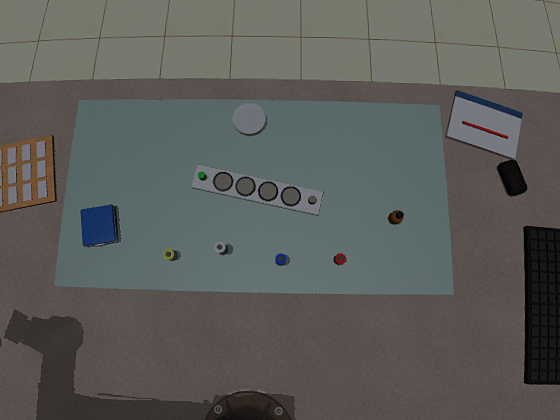

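View pics/wrist0.png

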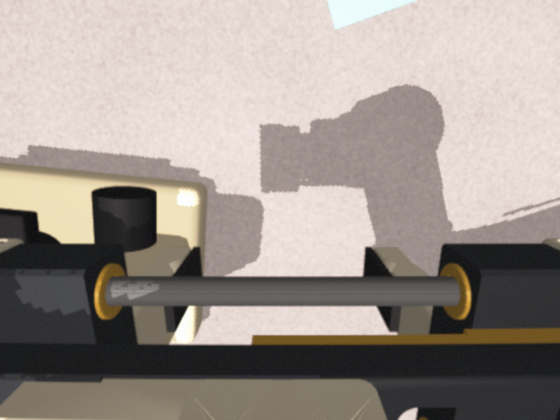

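The top view shows yellow (169,255), white (221,248), blue (281,259) and red (340,259). The cups run from the green post at (202,176) to (291,196), with the bottle at (396,217). Next I measure positions.

```bash
cat > h.py <<'E'
import cv2,numpy as np
def K(c):
    f=210/np.tan(np.radians(c["vertical_fov"])/2)
    return np.array([[f,0,c["cx"]],[0,f,c["cy"]],[0,0,1.]]),np.array([float(c["k1"]),0,0,0])
def ray(c,uv,z):
    k,d=K(c);p=cv2.undistortPoints(np.array([[uv]],float),k,d)[0,0]
    R=cv2.Rodrigues(np.array(c["rvec"],float))[0];t=np.array(c["tvec"])
    o=-R.T@t;v=R.T@np.array([p[0],p[1],1]);return o+v*(z-o[2])/v[2]
def proj(c,P):
    k,d=K(c);return cv2.projectPoints(np.array([P],float),np.array(c["rvec"],float),np.array(c["tvec"],float),k,d)[0][0,0]
def hsv(c): return cv2.cvtColor(c["pixels"],cv2.COLOR_RGB2HSV)
def blobs(m,lo=5,hi=5000):
    n,l,s,ce=cv2.connectedComponentsWithStats(m.astype(np.uint8))
    return [(s[i],ce[i]) for i in range(1,n) if lo<=s[i][4]<=hi]
E
python3 - <<'E'
from h import *
for n in("top","scene"):
    c=dict(np.load(n+"0.npz"));b=cv2.resize(c["pixels"][:,:,::-1][145:285,140:420] if n=="top" else c["pixels"][:,:,::-1][160:290,90:430],None,fx=2.8 if n=="top" else 2.3,fy=2.8 if n=="top" else 2.3,interpolation=cv2.INTER_CUBIC)
    cv2.imwrite(f"pics/{n}_z.png",b)
    H=hsv(c);h,s,v=[H[...,i].astype(int) for i in range(3)]
    Z={'red':.029,'yellow':.039,'blue':.049}
    M={'red':((h<6)|(h>174))&(s>170)&(v>80),'yellow':(h>22)&(h<34)&(s>150)&(v>90),'blue':(h>112)&(h<128)&(s>170)&(v>60),'green':(h>50)&(h<75)&(s>150)}
    for k in M:
        for st,ce in blobs(M[k],10): print(n,k,st,np.round(ce,1),np.round(ray(c,ce,Z.get(k,.035)),4))
E
```

```text
top red [463 122  45  16  83] [483.6 128.7] [ 0.8187 -0.6426  0.029 ]
top red [335 254  11  10  61] [339.8 258.6] [ 0.449  -0.2236  0.029 ]
top yellow [164 249  10  10  52] [168.7 253.8] [0.4518 0.2108 0.039 ]
top blue [276 254  11  11  70] [280.5 259. ] [ 0.4439 -0.0725  0.049 ]
top green [198 172   8   8  47] [201.5 175.4] [0.6608 0.1394 0.035 ]
scene red [192 190  12   8  54] [197.5 193.8] [ 0.4575 -0.2249  0.029 ]
scene yellow [390 180  12   7  54] [395.7 183.4] [0.4583 0.2074 0.039 ]
scene blue [262 179  12   7  59] [267.4 182.4] [ 0.4527 -0.0745  0.049 ]
scene green [203   5   6   7  32] [205.7   8. ] [-1.3875 -0.3097  0.035 ]
scene green [388 246  10  15 112] [392.2 253. ] [0.6749 0.1341 0.035 ]
```

View pics/top_z.png

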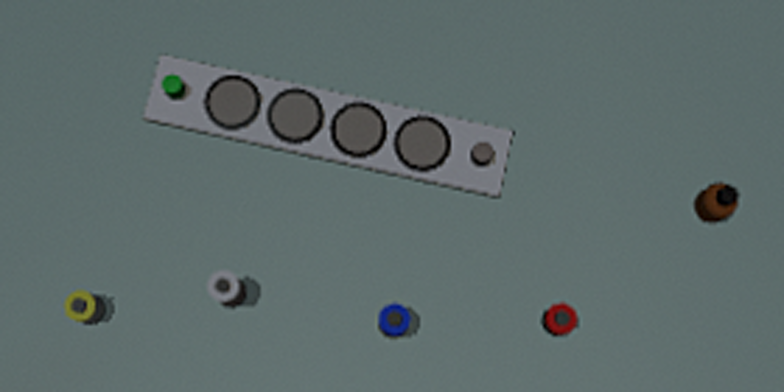

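```bash
python3 - <<'E'
from h import *
c=dict(np.load("top0.npz"));H=hsv(c);h,s,v=[H[...,i].astype(int) for i in range(3)]
R=cv2.Rodrigues(c["rvec"])[0];print("cam",-R.T@c["tvec"])
# white ring: bright low-sat in region
sub=np.zeros(v.shape,bool);sub[238:260,205:240]=1
print(v[240:258,212:232])
for st,ce in blobs((v>125)&(s<60)&sub,5):print(st,ce,ray(c,ce,.059))
# cups: black rim
reg=np.zeros(v.shape,bool);reg[160:220,190:330]=1
m=((v<70)&reg).astype(np.uint8)
cs,_=cv2.findContours(m,cv2.RETR_EXTERNAL,cv2.CHAIN_APPROX_NONE)
for k in cs:
    if len(k)>20:
        e=cv2.fitEllipse(k);print(np.round(e[0],1),np.round(e[1],1),np.round(ray(c,e[0],.018),4))
d=c["depth"];print([d[int(y),int(x)] for x,y in((221,248),(281,259),(340,259),(169,255),(246,186))])
E
```

```text
cam [ 0.36217722 -0.06064587  1.0109073 ]
[[111 111 113 110 111 111 111 110 111 110 111 111 112 112 112 113 111 111
  112 112]
 [111 111 111 110 113 112 117 118 119 117 112 111 110 110 113 111 112 111
  113 111]
 [112 111 111 113 118 123 129 130 128 127 123 116 113 113 115 116 114 113
  113 110]
 [111 111 112 120 129 130 126 123 130 131 131 125 119 116 116 101  96 112
  115 114]
 [112 112 115 125 131 121  95  83 100 115 127 132 113  94 100  75  61  91
   97 113]
 [111 111 122 131 128  91  49  44  48  76 122 132 116  57  47  68  68  66
   63  90]
 [111 114 123 130 111  63  43  50  46  52 108 129 140  73  28  52  70  71
   68  62]
 [109 113 125 132 103  57  42  48  49  34 103 129 139  74  25  33  67  70
   70  66]
 [111 112 123 131 119  84  49  41  38  54 118 135 133  70  24  36  65  72
   70  68]
 [111 111 119 128 132 119 100  80  87 102 128 138 109  50  23  27  66  71
   71  68]
 [110 111 114 121 128 131 134 123 130 137 137 124  71  32  28  19  67  72
   71  68]
 [111 112 110 113 121 127 130 135 138 125 111  78  34  26  28  33  65  71
   69  64]
 [113 113 112 112 114 119 111 102 102 
[... 227 characters left out ...]
111 112 112 112 112 117 108 105  99  92 114 120 118 117 117 116
  116 113]
 [111 111 114 112 112 113 113 112 115 116 116 117 115 113 114 114 112 114
  113 115]
 [113 111 113 111 113 113 112 113 114 114 114 113 112 113 113 113 113 113
  113 114]]
[215 242  10  10  39] [219.41025641 246.56410256] [0.47070253 0.07932969 0.059     ]
[312.  198.3] [7.7 9.7] [ 0.608  -0.1537  0.018 ]
[290.4 195.8] [18.7 19.6] [ 0.6138 -0.0964  0.018 ]
[267.5 190.9] [18.5 19.6] [ 0.6261 -0.0356  0.018 ]
[245.1 185.9] [18.2 19.3] [0.6386 0.0245 0.018 ]
[222.7 181. ] [18.4 19.2] [0.6512 0.085  0.018 ]
[np.float32(0.94816375), np.float32(0.95130503), np.float32(0.9720164), np.float32(0.9640546), np.float32(1.0298754)]
```

```bash
python3 - <<'E'
from cell import r
from scipy.spatial.transform import Rotation as Ro
import numpy as np
s=r.read_state();print(s["position"],np.round(Ro.from_quat(s["ee_rot"],scalar_first=True).as_matrix(),4))
E
```

```text
[0.21534517 0.63937331 0.24484728] [[-2.000e-04 -3.192e-01 -9.477e-01]
 [-1.200e-03 -9.477e-01  3.192e-01]
 [-1.000e+00  1.200e-03 -2.000e-04]]
```

>>> {"name": "step_arm", "arguments": {
  "targets": [
    [23.7,-42.8,-8.5,0,0,-1.45,6],
    [23.7,-42.8,-8.5,0,0,-1.45,6],
    [23.7,-42.8,-8.5,0,0,-1.45,6],
    [23.7,-42.8,-8.5,0,0,-1.45,6],
    [23.7,-42.8,-8.5,0,0,-1.45,6],
    [23.7,-42.8,-8.5,0,0,-1.45,6],
    [23.7,-42.8,-8.5,0,0,-1.45,6],
    [23.7,-42.8,-8.5,0,0,-1.45,6],
    [23.7,-42.8,-8.5,0,0,-1.45,6],
    [23.7,-42.8,-8.5,0,0,-1.45,6],
    [23.7,-42.8,-8.5,0,0,-1.45,6],
    [23.7,-42.8,-8.5,0,0,-1.45,6],
    [23.7,-42.8,-8.5,0,0,-1.45,6],
    [23.7,-42.8,-8.5,0,0,-1.45,6],
    [23.7,-42.8,-8.5,0,0,-1.45,6],
    [23.7,-42.8,-8.5,0,0,-1.45,6]
  ],
  "newtons": 20
}}

```text
clock: 1.75
position: [0.4521, 0.2125, 0.1607]
ee_rot: [0.548, -0.447, 0.548, 0.447]
ft_force: [0.1, -0.2, -1.0]
finger_gap: 0.0601
```

```bash
cat >> h.py <<'E'
from scipy.spatial.transform import Rotation as Ro
Z={'red':.029,'yellow':.039,'blue':.049}
def look(tag,names=("wrist","top")):
    from cell import r
    s=r.read_state();R=Ro.from_quat(s["ee_rot"],scalar_first=True).as_matrix()
    print(round(s["clock"],2),"pos",np.round(s["position"],4),"jaw deg",np.round(np.degrees(np.arctan2(R[1,1],R[0,1])),2),"xaxis",np.round(R[:,0],4),"gap",round(s["finger_gap"],4),"F",np.round(s["ft_force"],1),"q",np.round(s["q"],2))
    out={}
    for n in names:
        c=r.capture(n);out[n]=c;cv2.imwrite(f"pics/{n}_{tag}.png",c["pixels"][:,:,::-1])
        H=hsv(c);h,sa,v=[H[...,i].astype(int) for i in range(3)]
        M={'red':((h<6)|(h>174))&(sa>150)&(v>70),'yellow':(h>22)&(h<34)&(sa>140)&(v>80),'blue':(h>112)&(h<128)&(sa>150)&(v>50)}
        for k in M:
            for st,ce in blobs(M[k],25,20000): print(n,k,st,np.round(ce,1),np.round(ray(c,ce,Z[k]),4))
    return out
E
python3 -c "
from h import *
o=look('y1');R=cv2.Rodrigues(o['wrist']['rvec'])[0];print(-R.T@o['wrist']['tvec'],R[2])"
```

```text
1.75 pos [0.4521 0.2125 0.1607] jaw deg 168.41 xaxis [ 2.e-04  2.e-04 -1.e+00] gap 0.0601 F [ 0.1 -0.2 -1. ] q [ 0.83  0.15 -0.49  0.   -0.94 -1.04]
wrist yellow [268 194  32  32 623] [283.7 209. ] [0.4505 0.2098 0.039 ]
top red [463 121  45  17 103] [484.1 129. ] [ 0.8178 -0.6441  0.029 ]
top red [335 254  11  10  67] [339.7 258.6] [ 0.4488 -0.2233  0.029 ]
top yellow [164 249   8  11  43] [167.2 253.8] [0.4517 0.2146 0.039 ]
top blue [276 254  11  11  73] [280.5 259. ] [ 0.4437 -0.0726  0.049 ]
[0.43736301 0.14168965 0.29922447] [ 0.05571658  0.26303318 -0.96317662]
```

View pics/wrist_y1.png

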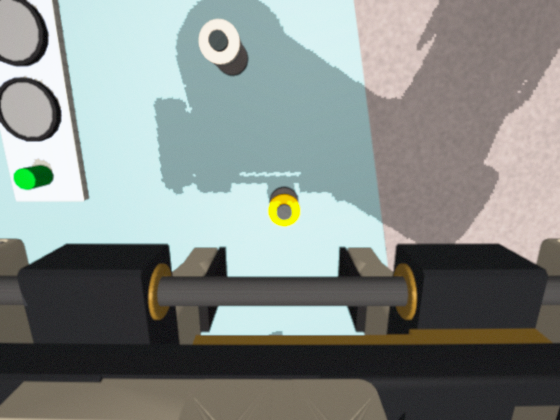

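The wrist camera puts yellow at (284,209), which is (0.4505, 0.2098). The top view agrees to within 4 mm.

>>> {"name": "step_arm", "arguments": {
  "targets": [
    [-0.1,-0.2,-4,0,0,0,6],
    [-0.1,-0.2,-8,0,0,0,6],
    [-0.1,-0.2,-11,0,0,0,6],
    [-0.1,-0.2,-13,0,0,0,6],
    [-0.1,-0.2,-13.1,0,0,0,6],
    [-0.1,-0.2,-13.1,0,0,0,6],
    [-0.1,-0.2,-13.1,0,0,0,2],
    [-0.1,-0.2,-13.1,0,0,0,2],
    [-0.1,-0.2,-13.1,0,0,0,2],
    [-0.1,-0.2,-13.1,0,0,0,2],
    [-0.1,-0.2,-13.1,0,0,0,2],
    [-0.1,-0.2,-13.1,0,0,0,2],
    [-0.1,-0.2,-13.1,0,0,0,2],
    [-0.1,-0.2,-13.1,0,0,0,2]
  ],
  "newtons": 20
}}

```text
clock: 3.25
position: [0.4515, 0.2098, 0.03]
ee_rot: [0.548, -0.447, 0.548, 0.447]
ft_force: [-2.5, -0.9, 6.6]
finger_gap: 0.0278
```

```bash
python3 -c "
from h import *
look('y2',('wrist',))"
```

```text
3.25 pos [0.4515 0.2098 0.03  ] jaw deg 168.32 xaxis [ 3.e-04  2.e-04 -1.e+00] gap 0.0278 F [-2.5 -0.9  6.6] q [ 0.83  0.33 -0.63  0.   -0.61 -1.03]
wrist yellow [255 260  55  17 689] [282.3 269.4] [0.4494 0.2001 0.039 ]
wrist yellow [259 305  48  13 368] [282.5 310.7] [0.4536 0.2206 0.039 ]
```

View pics/wrist_y2.png

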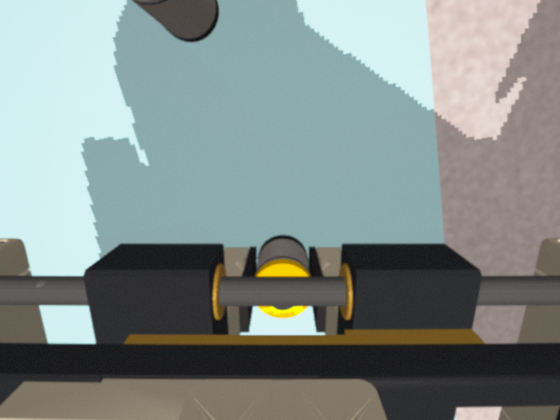

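Yellow is gripped with a 27.8 mm gap. Lifting it and moving above cup 2.

>>> {"name": "step_arm", "arguments": {
  "targets": [
    [0,0,2,0,0,0,2],
    [0,0,5,0,0,0,2],
    [0,0,8,0,0,0,2],
    [3,-3,9,0,0,0,2],
    [6,-6,9,0,0,0,2],
    [9,-9,9,0,0,0,2],
    [12,-12,9,0,0,0,2],
    [15,-15,9,0,0,0,2],
    [17.5,-17.5,9,0,0,0,2],
    [18.8,-18.5,9,0,0,0,2],
    [18.8,-18.5,9,0,0,0,2],
    [18.8,-18.5,9,0,0,0,2],
    [18.8,-18.5,9,0,0,0,2]
  ]
}}

```text
clock: 4.6
position: [0.6386, 0.0254, 0.1194]
ee_rot: [0.548, -0.447, 0.548, 0.447]
ft_force: [1.4, -0.1, -1.6]
finger_gap: 0.0274
```

```bash
python3 -c "
from h import *
o=look('y3',('wrist','top','scene'))
c=o['wrist'];v=hsv(c)[...,2];np.savez('w3.npz',**c)
for P in [(.6512,.085,.018),(.6386,.0245,.018),(.6261,-.0356,.018),(.6138,-.0964,.018)]: print(proj(c,P))
b=o['scene']['pixels'][160:290,150:450,::-1];cv2.imwrite('pics/s3z.png',cv2.resize(b,None,fx=2.6,fy=2.6))
"
```

```text
4.6 pos [0.6386 0.0254 0.1194] jaw deg 168.35 xaxis [-7.e-04  1.e-04 -1.e+00] gap 0.0274 F [ 1.4 -0.1 -1.6] q [ 0.34  0.4  -0.23 -0.   -0.94 -0.55]
wrist yellow [255 260  55  17 693] [282.4 269.4] [0.6452 0.0578 0.039 ]
wrist yellow [260 306  46  12 332] [282.4 310.8] [0.6524 0.0926 0.039 ]
wrist blue [540   0  20  43 262] [546.7  24. ] [ 0.458  -0.0707  0.049 ]
top red [463 121  45  17 103] [484.1 129.1] [ 0.8177 -0.644   0.029 ]
top red [335 254  11  10  69] [339.6 258.6] [ 0.449  -0.2231  0.029 ]
top blue [276 254  10  11  74] [280.5 259.2] [ 0.4433 -0.0724  0.049 ]
scene red [191 190  13   9  69] [197.4 194.1] [ 0.4588 -0.2249  0.029 ]
scene blue [261 179  13   8  70] [267.  182.4] [ 0.4526 -0.0753  0.049 ]
[282.0136501 288.6722408]
[282.08318589 218.25965772]
[282.13999197 138.40717717]
[281.71343282  46.04891203]
```

View pics/wrist_y3.png

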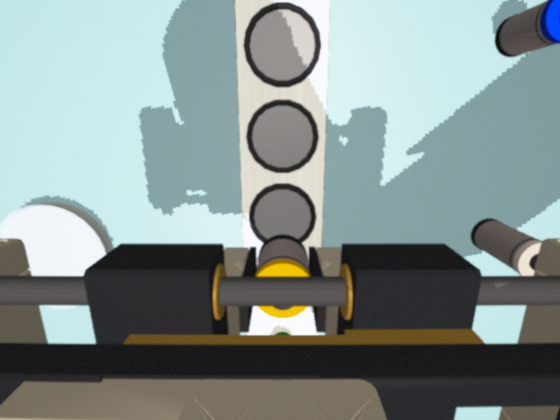

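View pics/s3z.png

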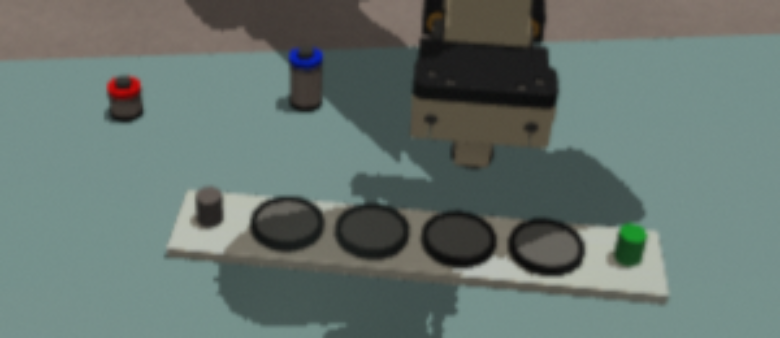

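The wrist view shows the cups at (283,44), (282,136) and (282,216), about 2 px from my predictions. That is roughly 1.5 mm along the row towards −y. Lowering yellow.

>>> {"name": "step_arm", "arguments": {
  "targets": [
    [0,-0.1,-3,0,0,0,2],
    [0,-0.1,-5.5,0,0,0,2],
    [0,-0.1,-6.7,0,0,0,2],
    [0,-0.1,-7.2,0,0,0,2],
    [0,-0.1,-7.4,0,0,0,2],
    [0,-0.1,-7.4,0,0,0,2],
    [0,-0.1,-7.4,0,0,0,2],
    [0,-0.1,-7.4,0,0,0,2]
  ]
}}

```text
clock: 5.55
position: [0.6399, 0.0238, 0.0465]
ee_rot: [0.549, -0.447, 0.548, 0.446]
ft_force: [0.4, 0.0, -1.1]
finger_gap: 0.0278
```

>>> {"name": "step_arm", "arguments": {
  "targets": [
    [0,0,-0.05,0,0,0,2],
    [0,0,-0.1,0,0,0,2],
    [0,0,-0.1,0,0,0,2]
  ]
}}

```text
clock: 5.85
position: [0.6396, 0.0237, 0.0451]
ee_rot: [0.548, -0.447, 0.548, 0.446]
ft_force: [-0.0, 0.1, 2.8]
finger_gap: 0.0274
```

>>> {"name": "step_arm", "arguments": {
  "targets": [
    [0,0,0,0,0,0,5],
    [0,0,0,0,0,0,5],
    [0,0,0,0,0,0,5],
    [0,0,0,0,0,0,5],
    [0,0,3,0,0,0,5.5],
    [0,0,6,0,0,0,6],
    [0,0,10,0,0,0,6],
    [-4,1,11,0,0,0,6],
    [-8,2,11,0,0,0,6],
    [-12,3.5,11,0,0,0,6],
    [-15.5,5,11,0,0,0,6],
    [-16.8,5.5,11,0,0,0,6],
    [-16.8,5.5,11,0,0,0,6],
    [-16.8,5.5,11,0,0,0,6],
    [-16.8,5.5,11,0,0,0,6]
  ]
}}

```text
clock: 7.35
position: [0.4724, 0.0787, 0.1546]
ee_rot: [0.548, -0.446, 0.548, 0.446]
ft_force: [1.0, 0.1, 0.0]
finger_gap: 0.0597
```

```bash
python3 -c "
from h import *
o=look('w1',('wrist','scene'))
c=o['wrist'];np.savez('w4.npz',**c)
print(proj(c,(.4707,.0793,.059)))
g=hsv(c);m=(g[...,2]<110).astype(np.uint8)
b=o['scene']['pixels'][160:290,150:450,::-1];cv2.imwrite('pics/s4z.png',cv2.resize(b,None,fx=2.6,fy=2.6))
"
```

```text
7.35 pos [0.4724 0.0787 0.1546] jaw deg 168.29 xaxis [ 3.e-04 -1.e-04 -1.e+00] gap 0.0597 F [1.  0.1 0. ] q [ 0.58  0.12 -0.54  0.   -0.92 -0.78]
wrist yellow [ 41 178  39  36 810] [ 61.1 195. ] [0.648  0.0253 0.039 ]
wrist blue [258   0  38  24 429] [272.2  12.3] [ 0.4495 -0.0659  0.049 ]
scene red [191 190  13   8  66] [197.5 194.1] [ 0.4585 -0.2248  0.029 ]
scene yellow [321 231  15  11 100] [328.  236.7] [0.6278 0.0269 0.039 ]
scene blue [261 179  13   8  63] [267.2 182.5] [ 0.453  -0.0749  0.049 ]
[284.78918202 221.80660972]
```

View pics/wrist_w1.png

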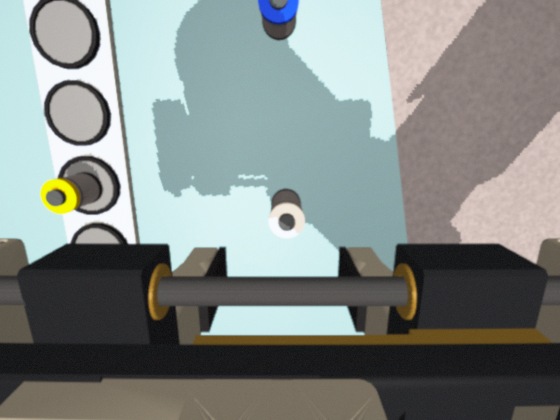

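View pics/s4z.png

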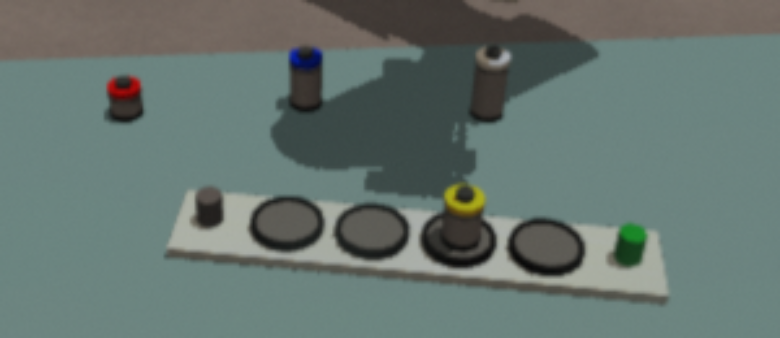

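Yellow stands inside cup 2. White's ring is at (287,219).

```bash
python3 -c "
from h import *
c=dict(np.load('w4.npz'));print(ray(c,(287,220),.059),ray(c,(286.5,221.5),.064))"
```

```text
[0.46873927 0.07822008 0.059     ] [0.46910536 0.07780138 0.064     ]
```

>>> {"name": "step_arm", "arguments": {
  "targets": [
    [-0.2,-0.1,-3,0,0,0,6],
    [-0.2,-0.1,-6,0,0,0,6],
    [-0.2,-0.1,-9,0,0,0,6],
    [-0.2,-0.1,-11,0,0,0,6],
    [-0.2,-0.1,-11.5,0,0,0,6],
    [-0.2,-0.1,-11.5,0,0,0,6],
    [-0.2,-0.1,-11.5,0,0,0,2],
    [-0.2,-0.1,-11.5,0,0,0,2],
    [-0.2,-0.1,-11.5,0,0,0,2],
    [-0.2,-0.1,-11.5,0,0,0,2],
    [-0.2,-0.1,-11.5,0,0,0,2],
    [-0.2,-0.1,-11.5,0,0,0,2],
    [-0.2,-0.1,-11.5,0,0,0,2]
  ]
}}

```text
clock: 8.75
position: [0.4696, 0.0779, 0.04]
ee_rot: [0.548, -0.447, 0.548, 0.447]
ft_force: [-1.6, 0.4, 6.6]
finger_gap: 0.0276
```

>>> {"name": "step_arm", "arguments": {
  "targets": [
    [0,0,2,0,0,0,2],
    [0,0,5,0,0,0,2],
    [0,0,9,0,0,0,2],
    [2,-2.5,10,0,0,0,2],
    [5,-6,10,0,0,0,2],
    [8,-9.5,10,0,0,0,2],
    [11,-13,10,0,0,0,2],
    [13.5,-16,10,0,0,0,2],
    [14.5,-17.6,10,0,0,0,2],
    [14.5,-17.6,10,0,0,0,2],
    [14.5,-17.6,10,0,0,0,2],
    [14.5,-17.6,10,0,0,0,2]
  ]
}}

```text
clock: 9.95
position: [0.6137, -0.0976, 0.1395]
ee_rot: [0.548, -0.446, 0.548, 0.447]
ft_force: [-0.1, -0.0, -1.6]
finger_gap: 0.0279
```

```bash
python3 -c "
from h import *
o=look('w2',('wrist','scene'))
c=o['wrist']
print(proj(c,(.6135,-.098,.018)),proj(c,(.6008,-.1541,.035)))
b=o['scene']['pixels'][130:290,150:450,::-1];cv2.imwrite('pics/s5z.png',cv2.resize(b,None,fx=2.6,fy=2.6))
"
```

```text
9.95 pos [ 0.6137 -0.0976  0.1395] jaw deg 168.34 xaxis [-5.e-04  2.e-04 -1.e+00] gap 0.0279 F [-0.1 -0.  -1.6] q [ 0.16  0.36 -0.25 -0.   -0.97 -0.36]
wrist red [455   0  42  22 590] [472.8   9.6] [ 0.4529 -0.2176  0.029 ]
wrist blue [487 192  40  36 761] [505.5 208.3] [ 0.4469 -0.0752  0.049 ]
scene red [191 190  13   8  67] [197.4 194.1] [ 0.4587 -0.2249  0.029 ]
scene yellow [321 234  15   8  71] [328.8 238.2] [0.6322 0.0276 0.039 ]
[282.42441623 211.97489891] [283.83782805 144.07701354]
```

View pics/wrist_w2.png

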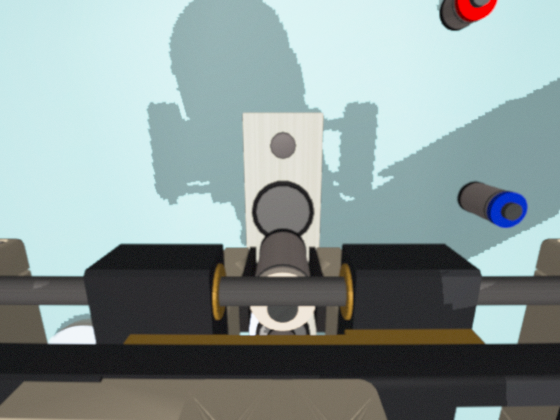

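View pics/s5z.png

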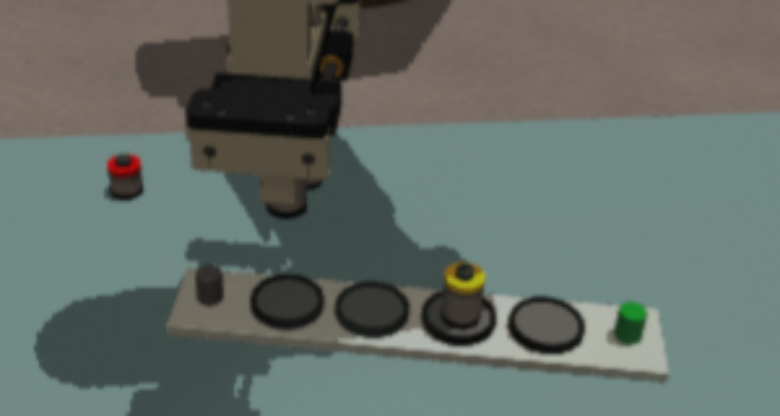

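The cup is at (283,211), matching the prediction of (282,212). Lowering white, with the last steps small.

>>> {"name": "step_arm", "arguments": {
  "targets": [
    [0,0,-3,0,0,0,2],
    [0,0,-6,0,0,0,2],
    [0,0,-7.8,0,0,0,2],
    [0,0,-8.3,0,0,0,2],
    [0,0,-8.4,0,0,0,2],
    [0,0,-8.5,0,0,0,2],
    [0,0,-8.5,0,0,0,2],
    [0,0,-8.5,0,0,0,2]
  ]
}}

```text
clock: 10.85
position: [0.6148, -0.0982, 0.0553]
ee_rot: [0.549, -0.447, 0.548, 0.446]
ft_force: [-0.1, 0.5, -0.8]
finger_gap: 0.0276
```

>>> {"name": "step_arm", "arguments": {
  "targets": [
    [0,0,-0.05,0,0,0,2],
    [0,0,-0.1,0,0,0,2],
    [0,0,-0.1,0,0,0,2]
  ]
}}

```text
clock: 11.15
position: [0.6148, -0.0983, 0.055]
ee_rot: [0.549, -0.447, 0.548, 0.446]
ft_force: [-3.1, 1.4, 8.5]
finger_gap: 0.0276
```

>>> {"name": "step_arm", "arguments": {
  "targets": [
    [0,0,0.05,0,0,0,5],
    [0,0,0.1,0,0,0,5],
    [0,0,0.1,0,0,0,5],
    [0,0,0.1,0,0,0,5],
    [0,0,3,0,0,0,5.5],
    [0,0,6,0,0,0,6],
    [0,0,10,0,0,0,6],
    [-3,-2.5,10.6,0,0,0,6],
    [-7,-5,10.6,0,0,0,6],
    [-11,-8,10.6,0,0,0,6],
    [-14.5,-11,10.6,0,0,0,6],
    [-16.5,-12.5,10.6,0,0,0,6],
    [-16.5,-12.5,10.6,0,0,0,6],
    [-16.5,-12.5,10.6,0,0,0,6],
    [-16.5,-12.5,10.6,0,0,0,6]
  ]
}}

```text
clock: 12.65
position: [0.4501, -0.2231, 0.1596]
ee_rot: [0.548, -0.447, 0.548, 0.446]
ft_force: [-0.3, -0.5, 0.2]
finger_gap: 0.0599
```

```bash
python3 -c "
from h import *
o=look('r1',('wrist','scene'))
b=o['scene']['pixels'][130:290,150:450,::-1];cv2.imwrite('pics/s6z.png',cv2.resize(b,None,fx=2.6,fy=2.6))
"
```

```text
12.65 pos [ 0.4501 -0.2231  0.1596] jaw deg 168.33 xaxis [ 4.e-04 -1.e-04 -1.e+00] gap 0.0599 F [-0.3 -0.5  0.2] q [-0.07  0.15 -0.48  0.   -0.94 -0.14]
wrist red [269 191  30  31 598] [283.6 205.6] [ 0.4484 -0.2266  0.029 ]
scene red [191 190  13   8  63] [196.9 194. ] [ 0.4583 -0.226   0.029 ]
scene yellow [321 232  16  10  97] [328.3 236.9] [0.6285 0.0273 0.039 ]
scene blue [262 179  12   8  60] [267.6 182.6] [ 0.4536 -0.074   0.049 ]
```

View pics/wrist_r1.png

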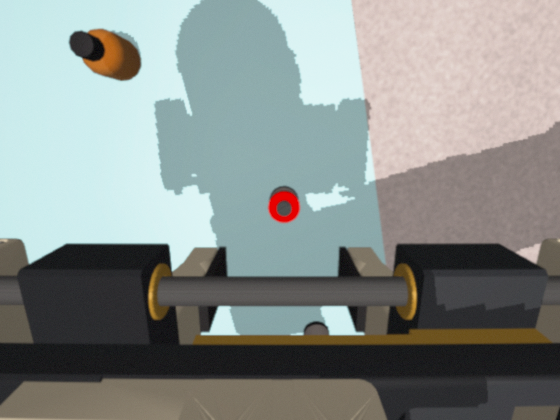

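View pics/s6z.png

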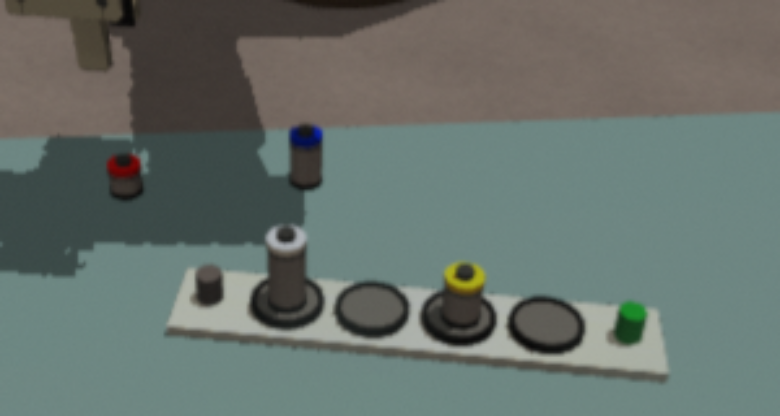

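White stands in the far cup. Red is at (284,206), which is (0.4485, −0.226).

>>> {"name": "step_arm", "arguments": {
  "targets": [
    [0,-0.3,-4,0,0,0,6],
    [0,-0.3,-8,0,0,0,6],
    [0,-0.3,-11,0,0,0,6],
    [0,-0.3,-13,0,0,0,6],
    [0,-0.3,-13.4,0,0,0,6],
    [0,-0.3,-13.4,0,0,0,6],
    [0,-0.3,-13.4,0,0,0,2],
    [0,-0.3,-13.4,0,0,0,2],
    [0,-0.3,-13.4,0,0,0,2],
    [0,-0.3,-13.4,0,0,0,2],
    [0,-0.3,-13.4,0,0,0,2],
    [0,-0.3,-13.4,0,0,0,2],
    [0,-0.3,-13.4,0,0,0,2]
  ]
}}

```text
clock: 14.05
position: [0.4494, -0.2263, 0.026]
ee_rot: [0.548, -0.447, 0.548, 0.446]
ft_force: [-2.9, 0.7, 6.0]
finger_gap: 0.0276
```

>>> {"name": "step_arm", "arguments": {
  "targets": [
    [0,0,2,0,0,0,2],
    [0,0,5,0,0,0,2],
    [0,0,9,0,0,0,2],
    [1,2,12,0,0,0,2],
    [3,5,12,0,0,0,2],
    [5.2,8,12,0,0,0,2],
    [7.5,11.5,12,0,0,0,2],
    [9.8,15,12,0,0,0,2],
    [12,18.5,12,0,0,0,2],
    [14.3,22,12,0,0,0,2],
    [16.5,25.5,12,0,0,0,2],
    [18.5,28.5,12,0,0,0,2],
    [20.2,31,12,0,0,0,2],
    [20.2,31,12,0,0,0,2],
    [20.2,31,11,0,0,0,2],
    [20.2,31,10,0,0,0,2],
    [20.2,31,10,0,0,0,2]
  ]
}}

```text
clock: 15.75
position: [0.6495, 0.0824, 0.1231]
ee_rot: [0.547, -0.446, 0.55, 0.447]
ft_force: [-0.1, -0.8, -1.7]
finger_gap: 0.0272
```

```bash
python3 -c "
from h import *
o=look('r2',('wrist','scene'))
c=o['wrist']
print(proj(c,(.651,.0838,.018)),proj(c,(.651,.0838,.015)))
b=o['scene']['pixels'][130:290,150:450,::-1];cv2.imwrite('pics/s7z.png',cv2.resize(b,None,fx=2.6,fy=2.6))
"
```

```text
15.75 pos [0.6495 0.0824 0.1231] jaw deg 168.23 xaxis [-3.8e-03 -9.0e-04 -1.0e+00] gap 0.0272 F [-0.1 -0.8 -1.7] q [ 0.42  0.42 -0.19 -0.   -0.97 -0.63]
wrist red [254 254  58  23 984] [282.4 266.3] [0.6567 0.1185 0.029 ]
wrist red [270 306  26   4  72] [282.2 307. ] [0.6644 0.1545 0.029 ]
wrist yellow [ 258  126   42   43 1126] [278.4 146.7] [0.6401 0.0256 0.039 ]
scene blue [261 179  13   8  67] [267.3 182.5] [ 0.4529 -0.0747  0.049 ]
[280.48253701 220.19989145] [280.49318162 219.1286313 ]
```

View pics/wrist_r2.png

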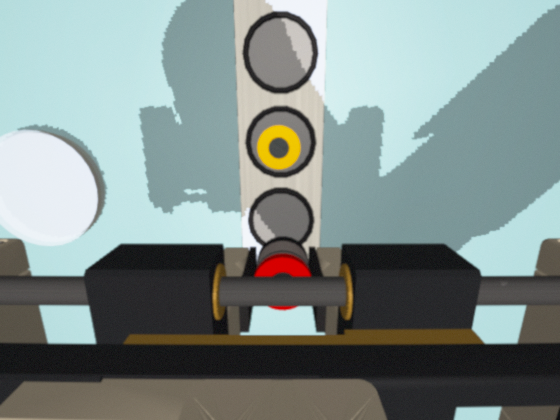

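View pics/s7z.png

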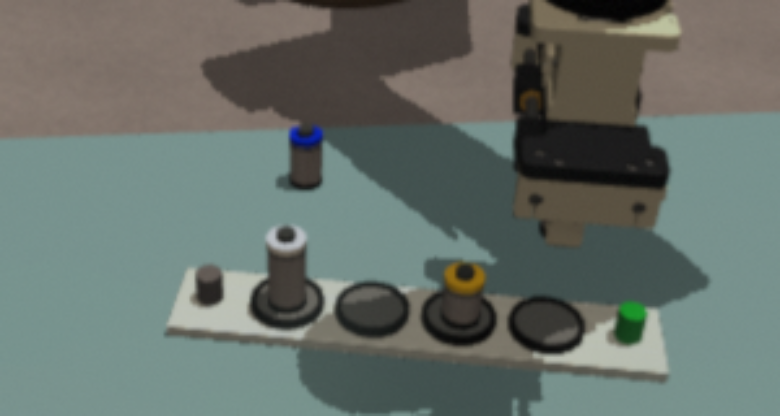

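The cup is at (281,218), predicted (280,220). The arm was still settling, so I let it catch up and then lower.

>>> {"name": "step_arm", "arguments": {
  "targets": [
    [0,0,0,0,0,0,2],
    [0,0,-3,0,0,0,2],
    [0,0,-6,0,0,0,2],
    [0,0,-7.8,0,0,0,2],
    [0,0,-8.3,0,0,0,2],
    [0,0,-8.5,0,0,0,2],
    [0,0,-8.55,0,0,0,2],
    [0,0,-8.55,0,0,0,2],
    [0,0,-8.55,0,0,0,2]
  ]
}}

```text
clock: 16.75
position: [0.6522, 0.0838, 0.0411]
ee_rot: [0.549, -0.447, 0.548, 0.446]
ft_force: [-0.1, -0.2, 1.5]
finger_gap: 0.0275
```

>>> {"name": "step_arm", "arguments": {
  "targets": [
    [0,0,-0.05,0,0,0,2],
    [0,0,-0.05,0,0,0,2]
  ]
}}

```text
clock: 16.95
position: [0.6522, 0.0839, 0.0411]
ee_rot: [0.549, -0.447, 0.548, 0.446]
ft_force: [-1.6, 0.1, 6.0]
finger_gap: 0.0273
```

>>> {"name": "step_arm", "arguments": {
  "targets": [
    [0,0,0.05,0,0,0,5],
    [0,0,0.05,0,0,0,5],
    [0,0,0.05,0,0,0,5],
    [0,0,0.05,0,0,0,5],
    [0,0,3,0,0,0,5.5],
    [0,0,6,0,0,0,6],
    [0,0,10,0,0,0,6],
    [-3,-2,12,0,0,0,6],
    [-6.5,-5,12,0,0,0,6],
    [-10,-7.6,12,0,0,0,6],
    [-13.5,-10.2,12,0,0,0,6],
    [-17,-13,12,0,0,0,6],
    [-19.5,-15,12,0,0,0,6],
    [-20.7,-15.7,12,0,0,0,6],
    [-20.7,-15.7,12,0,0,0,6],
    [-20.7,-15.7,12,0,0,0,6],
    [-20.7,-15.7,12,0,0,0,6]
  ]
}}

```text
clock: 18.65
position: [0.4456, -0.0727, 0.1596]
ee_rot: [0.548, -0.447, 0.548, 0.447]
ft_force: [0.1, 0.3, -0.5]
finger_gap: 0.06
```

```bash
python3 -c "
from h import *
o=look('b1',('wrist','scene'))
b=o['scene']['pixels'][130:290,150:450,::-1];cv2.imwrite('pics/s8z.png',cv2.resize(b,None,fx=2.6,fy=2.6))
"
```

```text
18.65 pos [ 0.4456 -0.0727  0.1596] jaw deg 168.35 xaxis [ 5.e-04 -0.e+00 -1.e+00] gap 0.06 F [ 0.1  0.3 -0.5] q [ 0.28  0.07 -0.58  0.   -0.92 -0.48]
wrist blue [268 198  33  33 567] [284.1 213.5] [ 0.4439 -0.0746  0.049 ]
scene red [355 239  15  11 103] [362.  244.6] [0.6426 0.0883 0.029 ]
scene yellow [321 231  16  11  97] [328.3 236.9] [0.6284 0.0273 0.039 ]
scene blue [261 179  13   8  64] [267.  182.5] [ 0.4532 -0.0753  0.049 ]
```

View pics/wrist_b1.png

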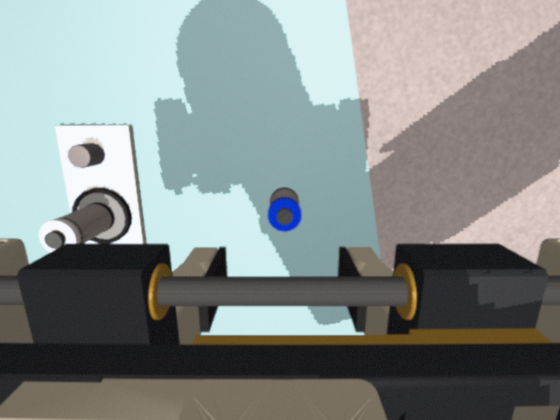

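View pics/s8z.png

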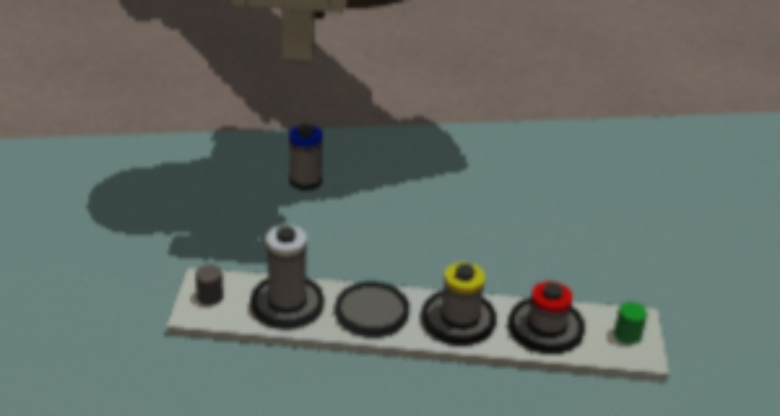

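Red is in the cup by the green post. Blue is at (284,213), which is (0.444, −0.0745).

>>> {"name": "step_arm", "arguments": {
  "targets": [
    [0,-0.1,-3,0,0,0,6],
    [0,-0.1,-6,0,0,0,6],
    [0,-0.1,-9,0,0,0,6],
    [0,-0.1,-11.5,0,0,0,6],
    [0,-0.1,-12,0,0,0,6],
    [0,-0.1,-12,0,0,0,6],
    [0,-0.1,-12,0,0,0,2],
    [0,-0.1,-12,0,0,0,2],
    [0,-0.1,-12,0,0,0,2],
    [0,-0.1,-12,0,0,0,2],
    [0,-0.1,-12,0,0,0,2],
    [0,-0.1,-12,0,0,0,2],
    [0,-0.1,-12,0,0,0,2]
  ]
}}

```text
clock: 20.05
position: [0.4445, -0.0743, 0.04]
ee_rot: [0.548, -0.447, 0.548, 0.446]
ft_force: [-1.9, 0.8, 6.4]
finger_gap: 0.0274
```

>>> {"name": "step_arm", "arguments": {
  "targets": [
    [0,0,2,0,0,0,2],
    [0,0,5,0,0,0,2],
    [0,0,9,0,0,0,2],
    [2,0.4,11,0,0,0,2],
    [5,1,11,0,0,0,2],
    [8,1.6,11,0,0,0,2],
    [11,2.2,11,0,0,0,2],
    [14,2.8,11,0,0,0,2],
    [17,3.5,11,0,0,0,2],
    [18.2,3.7,11,0,0,0,2],
    [18.2,3.7,11,0,0,0,2],
    [18.2,3.7,11,0,0,0,2],
    [18.2,3.7,11,0,0,0,2]
  ]
}}

```text
clock: 21.35
position: [0.6253, -0.0375, 0.1495]
ee_rot: [0.548, -0.446, 0.549, 0.447]
ft_force: [-1.2, -0.1, -1.1]
finger_gap: 0.0274
```

```bash
python3 -c "
from h import *
o=look('b2',('wrist','scene'))
c=o['wrist']
print(proj(c,(.626,-.037,.018)))
b=o['scene']['pixels'][130:290,150:450,::-1];cv2.imwrite('pics/s9z.png',cv2.resize(b,None,fx=2.6,fy=2.6))
"
```

```text
21.35 pos [ 0.6253 -0.0375  0.1495] jaw deg 168.3 xaxis [-7.e-04  1.e-04 -1.e+00] gap 0.0274 F [-1.2 -0.1 -1.1] q [ 0.25  0.35 -0.23 -0.   -0.99 -0.46]
wrist blue [255 259  56  18 692] [282.1 268.9] [0.634  0.0038 0.049 ]
wrist blue [260 306  45  11 302] [282.6 310.6] [0.6416 0.0421 0.049 ]
scene red [355 238  15  12 108] [361.8 244.5] [0.6421 0.0881 0.029 ]
scene yellow [324 235  13   7  56] [330.4 238.6] [0.6336 0.0304 0.039 ]
[281.61395483 210.23443929]
```

View pics/wrist_b2.png

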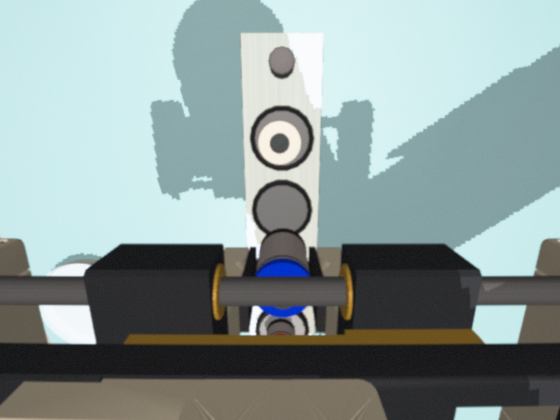

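Cup 3 is at (282,209), predicted (282,210). Lowering from z = 0.150 to 0.0545.

>>> {"name": "step_arm", "arguments": {
  "targets": [
    [0,0,-3,0,0,0,2],
    [0,0,-6,0,0,0,2],
    [0,0,-8.5,0,0,0,2],
    [0,0,-9.2,0,0,0,2],
    [0,0,-9.4,0,0,0,2],
    [0,0,-9.5,0,0,0,2],
    [0,0,-9.55,0,0,0,2],
    [0,0,-9.55,0,0,0,2],
    [0,0,-9.55,0,0,0,2]
  ]
}}

```text
clock: 22.35
position: [0.627, -0.0372, 0.0551]
ee_rot: [0.549, -0.447, 0.548, 0.446]
ft_force: [0.4, 0.6, 1.4]
finger_gap: 0.0276
```

>>> {"name": "step_arm", "arguments": {
  "targets": [
    [0,0,-0.05,0,0,0,2],
    [0,0,-0.05,0,0,0,2]
  ]
}}

```text
clock: 22.55
position: [0.6271, -0.0372, 0.055]
ee_rot: [0.549, -0.447, 0.548, 0.446]
ft_force: [-2.9, 1.6, 7.4]
finger_gap: 0.0275
```

Contact felt. Releasing, rising, then backing off so the cameras can see the row.

>>> {"name": "step_arm", "arguments": {
  "targets": [
    [0,0,0.05,0,0,0,5],
    [0,0,0.05,0,0,0,5],
    [0,0,0.05,0,0,0,5],
    [0,0,0.05,0,0,0,5],
    [0,0,3,0,0,0,5.5],
    [0,0,6,0,0,0,6],
    [0,0,10,0,0,0,6],
    [0,0,14,0,0,0,6],
    [-3,3,15,0,0,0,6],
    [-6,7,15,0,0,0,6],
    [-9,11,15,0,0,0,6],
    [-12,15,15,0,0,0,6],
    [-14,19,15,0,0,0,6],
    [-16,23,15,0,0,0,6],
    [-16,25,15,0,0,0,6],
    [-16,25,15,0,0,0,6],
    [-16,25,15,0,0,0,6],
    [-16,25,15,0,0,0,6]
  ]
}}

```text
clock: 24.35
position: [0.4666, 0.2119, 0.2033]
ee_rot: [0.548, -0.446, 0.549, 0.446]
ft_force: [-0.1, 0.5, 0.1]
finger_gap: 0.0601
```

```bash
python3 -c "
from h import *
o=look('f',('top','scene'))
a=cv2.resize(o['scene']['pixels'][190:280,90:450,::-1],(780,195));b=cv2.resize(o['top']['pixels'][150:240,160:420,::-1],(780,270))
cv2.imwrite('pics/final.png',np.vstack([a,b]))
"
```

```text
24.35 pos [0.4666 0.2119 0.2033] jaw deg 168.26 xaxis [-5.e-04 -5.e-04 -1.e+00] gap 0.0601 F [-0.1  0.5  0.1] q [ 0.81  0.12 -0.4  -0.   -1.04 -1.01]
top red [463 121  45  17 102] [483.9 129. ] [ 0.818  -0.6435  0.029 ]
top red [216 173  11  10  66] [221.3 177.6] [0.6575 0.0875 0.029 ]
top yellow [238 177  11  10  65] [243.6 181.7] [0.6441 0.027  0.039 ]
top blue [262 181  11  10  72] [267.2 185.8] [ 0.6314 -0.0352  0.049 ]
scene red [355 239  15  11 103] [362.  244.6] [0.6426 0.0883 0.029 ]
scene yellow [321 231  16  11  98] [328.3 236.8] [0.6283 0.0273 0.039 ]
scene blue [287 225  15  10  98] [293.9 230. ] [ 0.6167 -0.0355  0.049 ]
```

View pics/final.png

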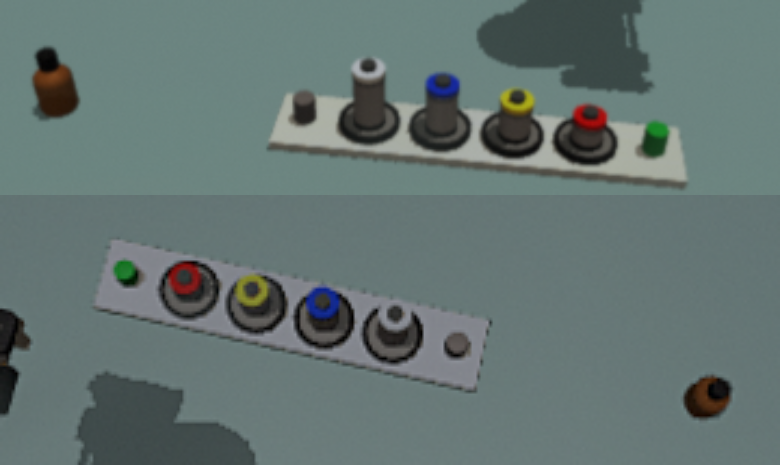

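Both views show red, yellow, blue and white in order from the green post, upright inside their cups, with the bottle where it started.

```bash
python3 -c "
from cell import r
print(r.hand_in())"
```

```text
the job is handed in; nothing more can be done
None
```

All four objectives are in the cups in height order from the green post: red, yellow, blue, white. I placed them one at a time with the jaws square to the row, and lowered each until the wrist felt light contact (3 to 9 N) before letting go.

- **Last look (top and scene pictures):** each objective stands upright inside its cup's rim, the bottle is standing in its original place, and the gripper is clear of everything. I checked the final upright and flat state only by eye and by the contact force at placing.
- **Timing and forces:** the job was handed in at about 24.5 s of the 104 s allowed. The highest wrist force reported was about 9 N against the limit of 120 N.
- **Where measurements disagreed:**
  - The scene camera's ring positions were 8 to 10 mm off in x. I put that down to seeing the side of the ring, and used the top and wrist cameras instead.
  - The wrist view put the cups about 1.5 mm further along the row than the top view, so I corrected for that.

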